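# Fit the lamp module into the microscope's lamp house

## Task

Fit the LED lamp module from the parts tray into the round socket on top of the lamp house: squeeze its two side tabs together, lower it in, feel gently for the bayonet slots, press it down against the spring contact and, still squeezing, turn it clockwise until it stops. Then let go, so that both tabs spring fully out and lock it. Go gently on the socket and leave the other things on the bench as they are.

Things in the scene. Friction and masses are not known exactly. Their poses are not given: they have to be found in the camera images.
- lamp_module: LED lamp module standing upright in the tray, 75 mm tall, 0.13 to 0.21 kg: steel nose, black skirt 50 mm across (z = 17.5 to 26 mm), finned aluminium head, flat black lid 48 mm across. Origin: centre of the underside of the nose; z up. The nose is 36 mm across, its foot chamfered, z = 0 to 17.5 mm. A half turn about z gives the same part.
- grip (a point): point on the module's axis midway between its two black ribbed squeeze tabs, 55 mm above its origin; axes as the module. The tabs face +y and -y. Pads 20 mm wide, 26 mm tall, 60 mm over both when out, 51 mm when squeezed in. Below each pad, z = 19 to 24 mm over the module's origin, a latch tooth 10 mm wide moves with it: tip 30 mm from the axis when out, 25.5 mm when in.
- lugs (a point): point on the module's axis level with the underside of its two bayonet lugs, 7 mm above its origin; axes as the module. The lugs point to +x and -x, are 8 mm wide and 4 mm high and reach 24.5 mm from the axis.
- tab_a (a joint): how far the tab on the module's +y side is squeezed in, m: 0 sprung fully out, 0.0045 fully in (spring 3 N when out, 7.5 N when in)
- tab_b (a joint): the same for the tab on the -y side
- lamp_house: fixed white box with black fins, 125 x 105 mm, 100 mm tall, on rubber feet; a round dovetail nose with a lens points to its own -x. Origin: centre of its underside; z up. The socket, an aluminium ring 66 mm across and 33 mm tall, stands upright at the centre of its top.
- port (a point): centre of the socket's mouth, level with its rim, 133 mm above the bench; axes as the lamp house. From the rim a collar of 54 mm inner diameter goes 10 mm down to the flange. The teeth of the module pass into it only when squeezed in. The collar has just two notches, 16 mm wide, into which the teeth spring where the module is turned fully clockwise.
- flange (a point): centre of the flange's top, 10 mm below port; axes as the lamp house. Flange 5 mm thick, 38 mm bore, two opposite slots 13 mm wide for the lugs. The ring is clamped at an angle that is not measured: the slot line lies within 0.44 rad either way of the house's x axis (seen from above, or felt: the lugs rest on the flange and drop in over the slots). From lug drop to stop: 0.61 rad clockwise.
- seat (a point): where the module's origin is when locked, 26 mm below port; axes as the lamp house. Turning is possible only with it between here and 1.5 mm lower (bottom). From 6 mm above here a contact plate pushes up on the nose, 1 N per mm. Clockwise is as seen from above; the lugs cannot turn the other way. It turns with under 0.15 N m up to the stop.
- dust_cap: bystander in the tray: black plastic disc, 60 mm across, 12 mm high; origin under its centre
- hex_driver: bystander in the tray: screwdriver 120 mm long, lying, under 30 mm high; origin at its middle, underneath
- oil_bottle: bystander: small bottle, 28 mm across, 62 mm tall; origin under its centre
- objective: bystander: microscope objective standing, 25 mm across, 46 mm tall; origin under its centre
- filter_cube: bystander: black filter cube, 36 x 30 x 36 mm; origin under its centre
- objective_case: bystander: round clear case with black cap, 46 mm across, 76 mm tall; origin under its centre
- slide_box: bystander: blue slide box, 90 x 170 x 32 mm; origin under its centre
- tape_roll: bystander: roll of tape lying flat, 84 mm across, 19 mm high; origin under its centre
There are look-alikes about, which are no part of the job. Leave any red or yellow look-alike of the lamp_module alone.

How it is judged:
By the outcome, as a careful person would: the job done as asked, in the order asked, and still so for the second after the job is handed in, with the robot touching nothing.
It also fails if it takes over 67 s, if anything falls off the work surface, if the arm or the gripper's body presses on something with over 40 N, if the wrist force passes 120 N, or if a joint passes its speed limit or range.

## Robot

A 6-joint arm with a two-finger parallel gripper is mounted at the origin on the work surface. World frame = base frame: x ahead of the robot, y to its left, z up, the work surface at z = 0. Lengths are in m, angles in degrees, forces in N, time in s.
With the tool pointing down it reaches from about 0.4 to 0.825 m from the base axis. Payload 7 kg.
Tool frame: the origin (TCP) lies midway between the tips of the shut fingers; the grasp point (between the pads) lies r.hold_point_z behind it (r.hold_point_z is the distance from the TCP to the grasp point, in m); z points along the fingers, x is the direction in which the jaws open and shut, and the axes are right-handed (so a half turn about z gives the same grasp; the last joint's range is limited). The gripper opens to 88 mm and grips with 3 to 60 N. Pads are 19 mm wide; open, the fingers measure 130 mm over their backs; the gripper's body (78 mm by 193 mm) begins 47 mm behind the grasp point.
Start: joints at [83.428, 20.546, 0.682, 0, -70.136, -16.507], TCP at [0.265, 0.621, 0.227] pointing down, gripper open.
Joint ranges: [-176.03, 176.03], [-82.01, 121.73], [-58.28, 71.71], [-173.87, 95.51], [-174.79, -0.11], [-173.66, 173.66]. Speed limits (degrees/s): [136.94, 136.94, 172.46, 180, 180, 180].

## Interface

Orientations are given as [roll, pitch, yaw] about the fixed x, y, z axes, in that order (R = Rz(yaw) Ry(pitch) Rx(roll)).
In Python, from plant import get_state, viewer, close_job, r gives the robot as it stands.
- The arm moves only by the tool apply_moves, never from a script. Its argument "plan" is a list of rows, each a list of 3 entries, a list of its own where there are three numbers: the closure in counts, from 0 (fully open) to 255 (shut), then the shift along the tool's x, y, z in units of 50 mm (1.0 is 50 mm), then the turn about the tool's z in units of 6 degrees (1.0 is 6 degrees). A call has 1 to 12 rows; each row shifts and turns the commanded pose from where the row before left it, along the tool's axes as they then stand; what a row does not reach is not made up. A row lasts 1/8 s, in which the tool goes at most 62.5 mm and 10.7 degrees, less where a joint would pass 70% of its speed; a pose out of reach is approached as far as the arm can. A call is refused whole if a number of a shift passes 1 or a number of a turn 1, either way. A call with a gripper value outside its range is refused whole. The fingers move at their own pace and stop on an object; "squeeze" is the grip in N (left out, the last holds). Time passes only in rows, so rows that do not move let the fingers close. It gives the time, the measured TCP pose, the force and the opening at its end, in the units of the state.
- get_state(): the state, without advancing time (a new reading comes with each control period).
- viewer.capture(name): name is "side" or "top"; returns a dict with "frame" (400x640x3 uint8, blue, green, red), "K" (3x3 intrinsics, pixels), "R" (3x3) and "t" (3): a world point X has camera coordinates R X + t. Camera axes: x right, y down, z forward; pixel columns grow to the right and rows downward; lengths in m; the calibration is good to about 2 mm. A picture is of the moment at which its call begins. There is no depth.
- close_job(): hands the job in, once; it reports no verdict.
The state is a dict: "time_s": time; "joints": joint angles; "qd": joint speeds; "joint_torque": joint torques, N m; "tcp_pos": TCP position; "eef_rot": TCP orientation; "contact_force": force on the tool from outside, world axes, zero at the start; "moment": the same for the moment, N m; "gripper_width": finger opening in m.
Only numpy, scipy, OpenCV 4.12 (cv2) and the standard library are available. Lean on these libraries where they do the work, as an engineer would, in place of code of your own. Each camera call takes 0.05 s, during which the arm holds its last target.

## Working session

There is one attempt and no reset: what is moved stays moved. The work goes in short steps, Python scripts to look and compute and a tool call to move; the robot and the scene stay as the last step left them, time stands still between calls to the robot, and variables do not carry over. Pictures are saved under pics/ and viewed, and the job is handed in when it is done.

Besides the shell and the picture viewer there is one more tool, called after "Request:" in YAML: its name, and indented under it one key for each argument. apply_moves: Moves the arm, as the interface text tells. Its arguments: {"type":"object","properties":{"plan":{"type":"array","items":{"type":"array"}},"squeeze":{"type":"number"}},"required":["plan"]}

```bash
ls; mkdir -p pics; python3 - <<'E'
from plant import get_state, viewer, r
import cv2,pickle
print(get_state()); print(r.hold_point_z, [a for a in dir(r) if not a.startswith('_')])
d={}
for n in ("top","side"):
    c=viewer.capture(n); d[n]=c; cv2.imwrite(f"pics/{n}0.png",c["frame"]); print(n,c["K"],c["R"],c["t"])
pickle.dump(d,open("c0.pkl","wb"))
E
```

```text
pics
{'time_s': 0.0, 'joints': array([ 8.34308194e+01,  2.05913920e+01,  6.34040665e-01, -2.23155752e-02,
       -7.01363028e+01, -1.65054887e+01]), 'qd': array([ 0.01977402, -0.09721094, -0.02526947,  0.05778853, -0.03285606,
       -0.02852537]), 'joint_torque': array([ 1.35931070e-03, -5.82722855e+01,  2.93055564e+01,  6.99740767e+00,
        6.90290850e-03, -1.36928497e-04]), 'tcp_pos': array([0.26438735, 0.62052676, 0.2256183 ]), 'eef_rot': array([-1.79993503e+02, -9.57555227e-02, -1.13082274e+02]), 'contact_force': array([-0.86551378,  0.08189942,  0.07007463]), 'moment': array([ 0.00939447, -0.02871319,  0.0603762 ]), 'gripper_width': 0.0878786490007175}
0.0188 ['Unreachable', 'hold_point_z']
top [[448.4265141    0.         316.87077113]
 [  0.         448.4265141  195.85235401]
 [  0.           0.           1.        ]] [[ 0.01547515 -0.99986411 -0.00568108]
 [-0.97893466 -0.01399386 -0.20369363]
 [ 0.20358645  0.0087136  -0.9790182 ]] [-0.06065754  0.60217633  1.2045    ]
side [[497.53098214   0.         320.17759147]
 [  0.         497.53098214 199.26313274]
 [  0.           0.           1.        ]] [[-0.99813701 -0.05971064  0.01253555]
 [-0.04889498  0.65994471 -0.74972145]
 [ 0.03649358 -0.74893766 -0.6616348 ]] [0.55811274 0.12687337 1.1851622 ]
```

View pics/top0.png

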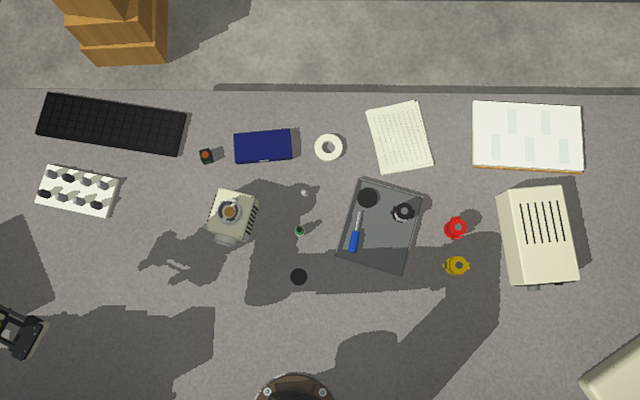

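View pics/side0.png

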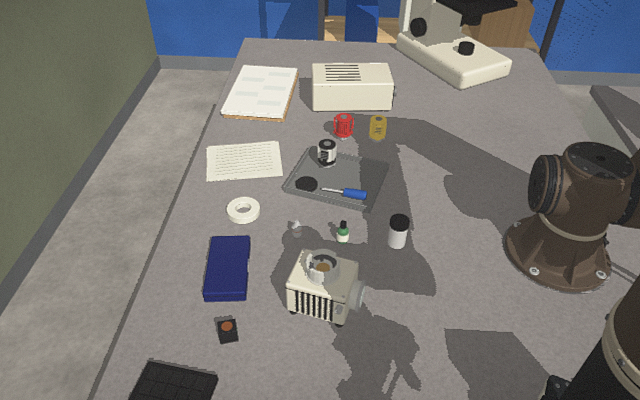

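Top view: lamp house near (232,213) and module in the tray near (404,211). Red and yellow look-alikes are at (456,228) and (457,266). I'll enlarge these.

```bash
python3 - <<'E'
import cv2,pickle,numpy as np
d=pickle.load(open("c0.pkl","rb"))
def crop(n,u,v,w,h,s,f):
    im=d[n]["frame"][v:v+h,u:u+w]; cv2.imwrite(f,cv2.resize(im,None,fx=s,fy=s,interpolation=cv2.INTER_CUBIC))
T=d["top"]["frame"];S=d["side"]["frame"]
def C(im,u,v): return cv2.resize(im[v:v+50,u:u+60],None,fx=8,fy=8,interpolation=cv2.INTER_CUBIC)[:400,:480]
def g(im,u,v,w,h,s): 
    return cv2.resize(im[v:v+h,u:u+w],None,fx=s,fy=s,interpolation=cv2.INTER_CUBIC)
cv2.imwrite("pics/z1.png",np.hstack([g(T,380,190,50,50,8),g(T,205,185,50,50,8)]))
cv2.imwrite("pics/z1b.png",g(T,200,180,66,70,8))
cv2.imwrite("pics/z2.png",np.hstack([g(S,307,130,40,45,10),g(S,295,245,40,45,10)]))
E
```

```text
(no output)
```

View pics/z1.png

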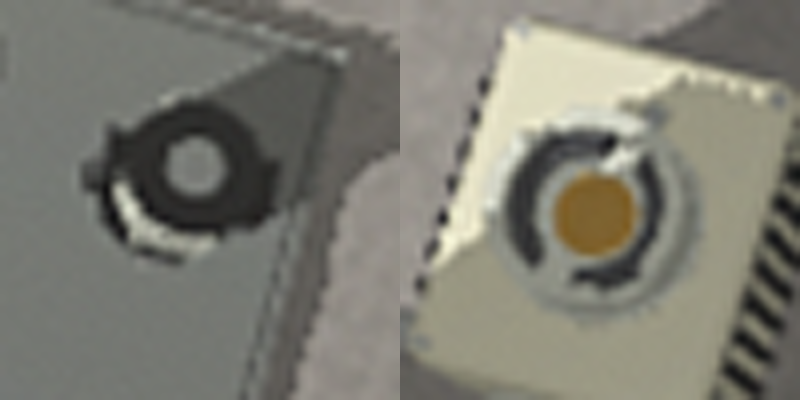

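View pics/z1b.png

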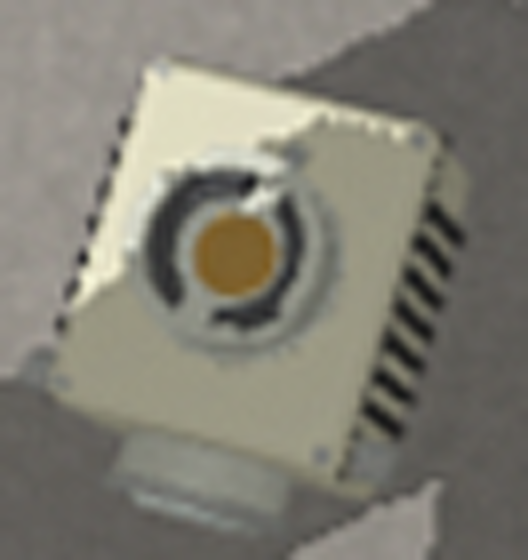

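View pics/z2.png

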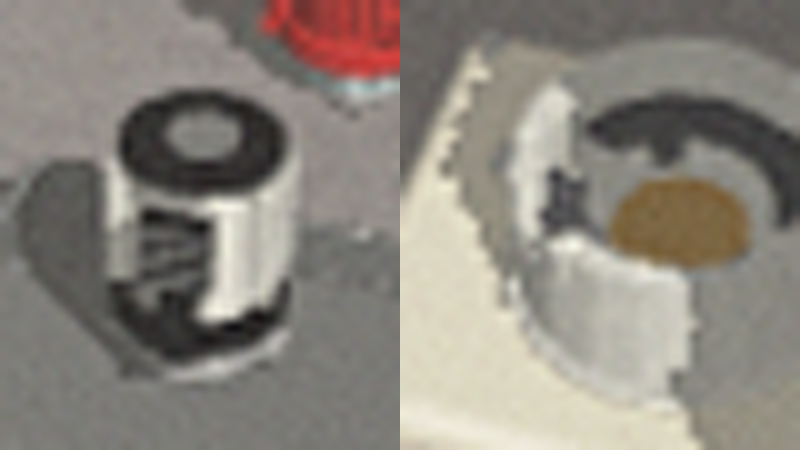

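```bash
cat > h.py <<'E'
import cv2,pickle,numpy as np
def ray(c,u,v):
    C=-c["R"].T@c["t"]; d=c["R"].T@np.linalg.solve(c["K"],np.array([u,v,1.])); return C,d
def onz(c,u,v,z):
    C,d=ray(c,u,v); s=(z-C[2])/d[2]; return C+s*d
def proj(c,X):
    p=c["K"]@(c["R"]@np.asarray(X,float)+c["t"]); return p[:2]/p[2]
def rect(c,x0,y0,z,half=.05,n=500):
    # image up=+x, right=-y (as from above), mm scale n/(2half)
    s=2*half/n
    A=np.array([[0,-s,x0+half],[-s,0,y0+half],[0,0,z],[0,0,1]])
    H=c["K"]@np.hstack([c["R"],c["t"][:,None]])@A
    return cv2.warpPerspective(c["frame"],H,(n,n),flags=cv2.INTER_CUBIC|cv2.WARP_INVERSE_MAP)
E
python3 - <<'E'
from h import *
d=pickle.load(open("c0.pkl","rb")); T,S=d["top"],d["side"]
for c in (T,S): print(-c["R"].T@c["t"])
# module lid centre from z1: (380+195/8-.., ) ; side (307+203/10,130+135/10)
def tri(a,b):
    (C1,d1),(C2,d2)=ray(T,*a),ray(S,*b)
    A=np.stack([d1,-d2],1); s=np.linalg.lstsq(A,C2-C1,rcond=None)[0]
    p,q=C1+s[0]*d1,C2+s[1]*d2; return (p+q)/2,np.linalg.norm(p-q)
print("lid",tri((380+195/8-.5,190+165/8-.5),(307+203/10-.5,130+135/10-.5)))
p=onz(T,380+195/8-.5,190+165/8-.5,.078); print(p)
print("plate",tri((205+195/8-.5,185+213/8-.5),(295+280/10-.5,245+222/10-.5)))
q=onz(T,205+190/8-.5,185+212/8-.5,.123); print(q)
cv2.imwrite("pics/r1.png",np.hstack([rect(T,*p[:2],.08,.04,400),rect(T,*q[:2],.123,.04,400)]))
cv2.imwrite("pics/r2.png",np.hstack([rect(S,*p[:2],.08,.04,400),rect(S,*q[:2],.123,.04,400)]))
cv2.imwrite("pics/r3.png",np.hstack([rect(T,*q[:2],.10,.1,500)]))
E
```

```text
[ 0.34521008 -0.06271805  1.3015423 ]
[0.52002564 0.83720847 0.87226799]
lid (array([ 0.56064133, -0.29199285,  0.08266893]), np.float64(0.0025743976151015326))
[ 0.56277205 -0.29304797  0.078     ]
plate (array([0.54572246, 0.18341838, 0.11619418]), np.float64(0.0014695150455886618))
[0.54562001 0.18362349 0.123     ]
```

View pics/r1.png

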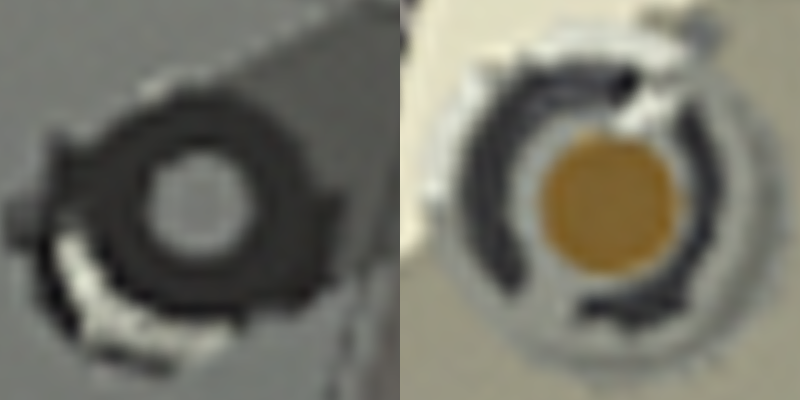

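View pics/r2.png

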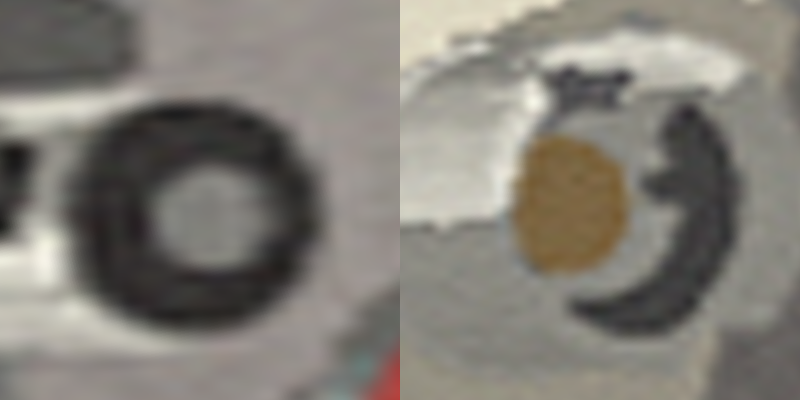

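View pics/r3.png

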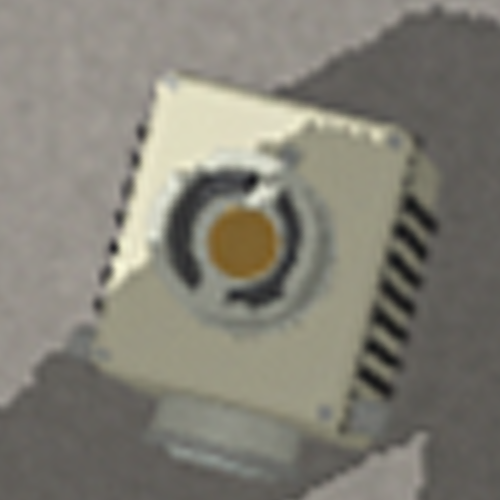

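```bash
cat >> h.py <<'E'
def zoom(im,u,v,w,h,s): return cv2.resize(im[v:v+h,u:u+w],None,fx=s,fy=s,interpolation=cv2.INTER_CUBIC)
def module_pts(x,y,z,yaw,out=.030):
    a=np.radians(yaw);R=np.array([[np.cos(a),-np.sin(a),0],[np.sin(a),np.cos(a),0],[0,0,1]])
    t=np.linspace(0,2*np.pi,60)
    L=[np.stack([rr*np.cos(t),rr*np.sin(t),0*t+zz],1) for rr,zz in((.024,.075),(.025,.0175),(.018,0.002))]
    for s in(1,-1):
        L.append(np.array([[-.01,s*out,.042],[.01,s*out,.042],[.01,s*out,.068],[-.01,s*out,.068],[-.01,s*out,.042]]))
    return [l@R.T+[x,y,z] for l in L]
def overlay(c,pls,u,v,w,h,s,off=(0,0),col=(0,255,0)):
    im=zoom(c["frame"],u,v,w,h,s)
    for pl in pls:
        q=np.array([(proj(c,X)+off-[u,v]+.5)*s-.5 for X in pl])
        cv2.polylines(im,[np.round(q*8).astype(np.int32)],False,col,1,cv2.LINE_AA,3)
    return im
E
python3 - <<'E'
from h import *
d=pickle.load(open("c0.pkl","rb")); T,S=d["top"],d["side"]
rows=[]
for yaw in(-13,-22):
    P=module_pts(.5617,-.2925,.005,yaw)
    rows.append(np.hstack([overlay(T,P,384,190,40,40,8),overlay(S,P,307,132,40,50,8)[:320]]))
cv2.imwrite("pics/o1.png",cv2.resize(np.vstack(rows),None,fx=.92,fy=.92))
E
```

```text
(no output)
```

View pics/o1.png

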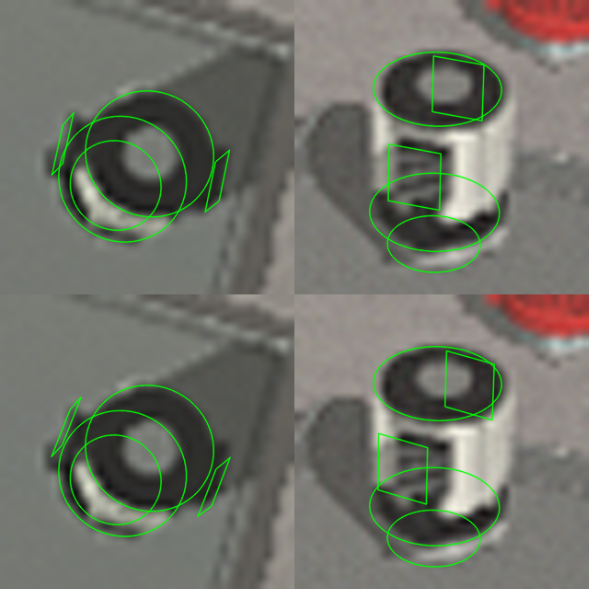

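```bash
cat >> h.py <<'E'
def rel(pos,yaw,tgt,tyaw=None):
    "tool-frame shift in units from pos (yaw, tool down) to tgt; turn units"
    a=np.radians(yaw); D=np.subtract(tgt,pos)
    x=np.array([np.cos(a),np.sin(a),0]);y=np.array([np.sin(a),-np.cos(a),0])
    out=np.array([D@x,D@y,-D[2]])/.05
    turn=None if tyaw is None else -((tyaw-yaw+180)%360-180)/6
    return out.round(3),turn
def here():
    from plant import get_state
    s=get_state(); return s
def go(tgt,tyaw=None):
    s=here(); print("t",round(s["time_s"],2),s["tcp_pos"].round(4),s["eef_rot"].round(2),"F",s["contact_force"].round(2),"M",s["moment"].round(3),"w",round(s["gripper_width"],4)); print("j",s["joints"].round(1))
    print(rel(s["tcp_pos"],s["eef_rot"][2],tgt,tyaw))
E
python3 -c "
from h import *
go([.5612,-.2925,.20],-102)"
```

```text
t 0.1 [0.2645 0.6206 0.2257] [-1.7999e+02 -8.0000e-02 -1.1309e+02] F [ 0.3   0.65 -0.34] M [-0.005 -0.025 -0.02 ] w 0.0877
j [ 83.4  20.6   0.6  -0.  -70.1 -16.5]
(array([ 14.472, -12.62 ,   0.515]), np.float64(-1.8475500197441097))
```

Request:
apply_moves:
  plan:
    - [0,[0.9,-0.79,0],0]
    - [0,[0.9,-0.79,0],0]
    - [0,[0.9,-0.79,0],0]
    - [0,[0.9,-0.79,0],0]
    - [0,[0.9,-0.79,0],0]
    - [0,[0.9,-0.79,0],0]
    - [0,[0.9,-0.79,0],0]
    - [0,[0.9,-0.79,0],0]
    - [0,[0.9,-0.79,0],0]
    - [0,[0.9,-0.79,0],0]
    - [0,[0.9,-0.79,0],0]
    - [0,[0.9,-0.79,0],0]
  squeeze: 30

```text
time_s: 1.6
tcp_pos: [0.4892, -0.0636, 0.2267]
eef_rot: [-180.0, 0.0, -113.1]
contact_force: [1.1, 0.7, 1.3]
gripper_width: 0.0876
```

```bash
python3 -c "
from h import *
go([.5612,-.2925,.16],-102)"
```

```text
t 1.6 [ 0.4892 -0.0636  0.2267] [-1.7998e+02  2.0000e-02 -1.1307e+02] F [1.11 0.73 1.28] M [ 0.113 -0.139 -0.008] w 0.0876
j [ 15.5   3.2 -21.6  -0.  -65.1  51.5]
(array([ 3.647, -3.119,  1.333]), np.float64(-1.8448041657772858))
```

Request:
apply_moves:
  plan:
    - [0,[0.9,-0.78,0],0]
    - [0,[0.9,-0.78,0],0]
    - [0,[0.9,-0.78,0.3],0]
    - [0,[0.9,-0.78,0.5],0]
    - [0,[0.06,0,0.5],-0.92]
    - [0,[0,0,0],-0.92]
    - [0,[0,0,0],0]
    - [0,[0,0,0],0]

```text
time_s: 2.6
tcp_pos: [0.5604, -0.2892, 0.1627]
eef_rot: [-180.0, -0.0, -102.1]
contact_force: [-0.7, 0.1, 0.7]
gripper_width: 0.0876
```

```bash
python3 - <<'E'
from h import *
from plant import viewer
go([.5612,-.2925,.045],-102)
d={n:viewer.capture(n) for n in("top","side")}
pickle.dump(d,open("c1.pkl","wb"))
s=here();p=s["tcp_pos"]
for n in d: print(n,proj(d[n],p))
a=[]
for n in d:
    u,v=proj(d[n],p).round().astype(int); a.append(zoom(d[n]["frame"],u-35,v-35,70,80,5.5)); print(u-35,v-35)
cv2.imwrite("pics/g1.png",np.hstack(a))
E
```

```text
t 2.6 [ 0.5604 -0.2892  0.1627] [-179.97   -0.   -102.14] F [-0.66  0.11  0.69] M [-0.004 -0.015 -0.013] w 0.0876
j [ -9.6  19.  -10.3   0.  -60.7  87.4]
(array([ 0.061, -0.03 ,  2.353]), np.float64(-0.02345321492090117))
top [408.41623397 205.30855452]
side [326.99158284 118.47486596]
373 170
292 83
```

View pics/g1.png

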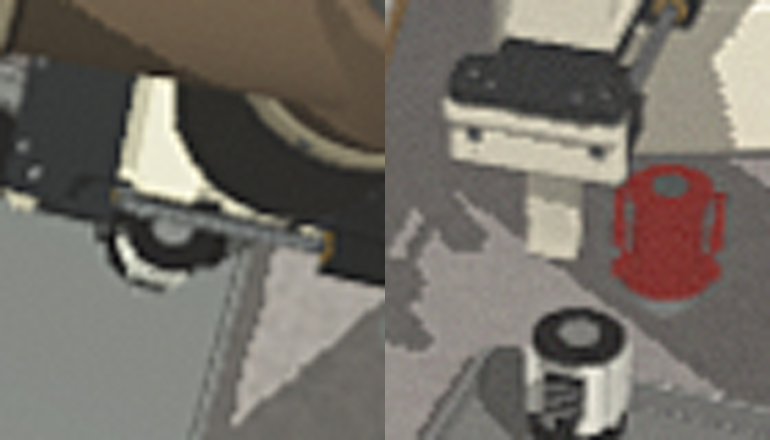

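```bash
python3 - <<'E'
from h import *
d=pickle.load(open("c1.pkl","rb"));S=d["side"]
p=np.array([.5604,-.2892,.1627]);a=np.radians(-102.1);x=np.array([np.cos(a),np.sin(a),0]);y=np.array([np.sin(a),-np.cos(a),0])
pl=[]
for o in(.044,.065):
  q=p-x*o
  pl.append([q-y*.0095,q+y*.0095,q+y*.0095+[0,0,.03],q-y*.0095+[0,0,.03],q-y*.0095])
P=module_pts(.5607,-.2925,.005,-11)
cv2.imwrite("pics/g2.png",overlay(S,pl+P,292,100,70,75,8))
E
```

```text
(no output)
```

View pics/g2.png

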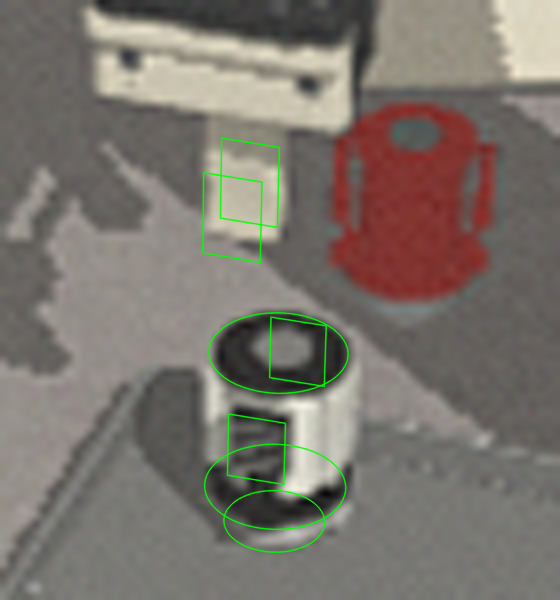

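```bash
python3 -c "
from h import *
go([.5614,-.2925,.041],-101.3)"
```

```text
t 2.7 [ 0.5605 -0.2891  0.1629] [-179.95    0.   -102.09] F [ 0.68 -0.36  0.16] M [-0.052 -0.046  0.032] w 0.0874
j [ -9.6  19.  -10.3   0.  -60.7  87.5]
(array([ 0.063, -0.033,  2.438]), np.float64(-0.1314900672902534))
```

Request:
apply_moves:
  plan:
    - [0,[0.06,-0.03,0.5],-0.13]
    - [0,[0,0,0.7],0]
    - [0,[0,0,0.6],0]
    - [0,[0,0,0.4],0]
    - [0,[0,0,0.24],0]
    - [0,[0,0,0],0]
    - [0,[0,0,0],0]

```text
time_s: 3.58
tcp_pos: [0.5617, -0.2927, 0.0414]
eef_rot: [-179.9, -0.0, -101.3]
contact_force: [-1.2, -0.4, 0.6]
gripper_width: 0.0877
```

```bash
python3 - <<'E'
from h import *
from plant import viewer
go([.5614,-.2925,.041],-101)
S=viewer.capture("side")
cv2.imwrite("pics/g3.png",zoom(S["frame"],285,100,80,75,8))
E
```

```text
t 3.58 [ 0.5617 -0.2927  0.0414] [-1.7991e+02 -1.0000e-02 -1.0125e+02] F [-1.15 -0.38  0.57] M [-0.009  0.064  0.013] w 0.0877
j [ -9.9  26.3 -17.2   0.  -46.5  88.6]
(array([-0.002,  0.007,  0.008]), np.float64(-0.04239277389284742))
```

View pics/g3.png

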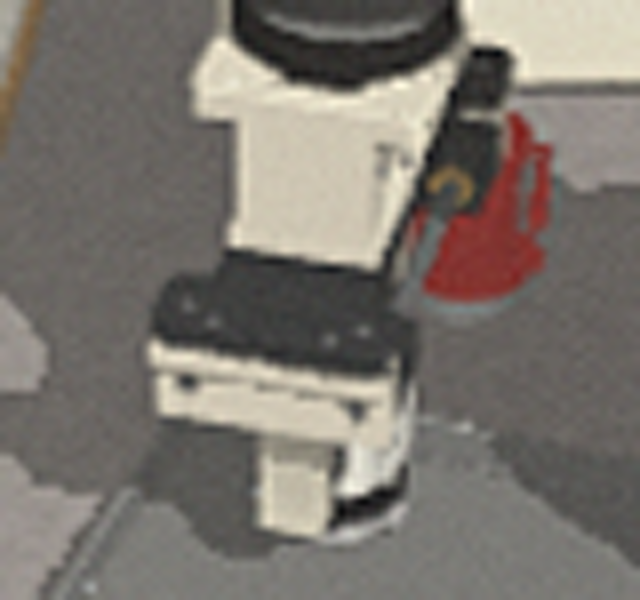

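The fingers straddle the module and are clear of the red look-alike. I'll close now, gently at first.

Request:
apply_moves:
  plan:
    - [90,[0,0,0],0]
    - [110,[0,0,0],0]
    - [140,[0,0,0],0]
    - [170,[0,0,0],0]
    - [255,[0,0,0],0]
    - [255,[0,0,0],0]
    - [255,[0,0,0],0]
    - [255,[0,0,0],0]
  squeeze: 40

```text
time_s: 4.62
tcp_pos: [0.5614, -0.2929, 0.0412]
eef_rot: [-179.9, -0.0, -101.2]
contact_force: [-1.3, -1.0, 5.8]
gripper_width: 0.0477
```

```bash
python3 - <<'E'
from h import *
go([.5614,-.2925,.20],-101)
E
```

```text
t 4.62 [ 0.5614 -0.2929  0.0412] [-1.7995e+02 -3.0000e-02 -1.0124e+02] F [-1.3  -0.95  5.81] M [-0.054  0.42   0.03 ] w 0.0477
j [ -9.9  26.3 -17.2   0.  -46.5  88.6]
(array([-8.000e-03,  1.000e-03, -3.176e+00]), np.float64(-0.04008979064957904))
```

```bash
python3 - <<'E'
from h import *
from plant import viewer
S=viewer.capture("side");T=viewer.capture("top")
cv2.imwrite("pics/g4.png",np.hstack([zoom(S["frame"],305,130,40,45,10),zoom(T["frame"],375,180,45,50,9)[:450,:400]]))
E
```

```text
(no output)
```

View pics/g4.png

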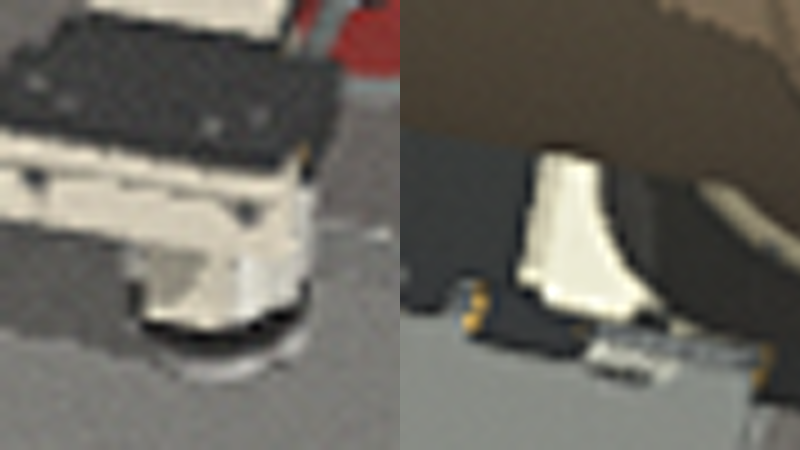

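Request:
apply_moves:
  plan:
    - [255,[0,0,-0.1],0]
    - [255,[0,0,-0.1],0]
    - [255,[0,0,-0.2],0]
    - [255,[0,0,-0.4],0]
    - [255,[0,0,-0.7],0]
    - [255,[0,0,-0.9],0]
    - [255,[0,0,-0.9],0]
    - [255,[0,0,0],0]
    - [255,[0,0,0],0]

```text
time_s: 5.85
tcp_pos: [0.5606, -0.2922, 0.2052]
eef_rot: [180.0, 0.0, -101.3]
contact_force: [-0.3, -0.5, -2.0]
gripper_width: 0.0477
```

```bash
python3 - <<'E'
from h import *
from plant import viewer
go([.5614,-.2925,.20],-101)
S=viewer.capture("side");T=viewer.capture("top")
s=here();u,v=proj(S,s["tcp_pos"]).astype(int);a,b=proj(T,s["tcp_pos"]).astype(int)
print(u-20,v-20)
cv2.imwrite("pics/g5.png",np.hstack([zoom(S["frame"],u-20,v-25,45,50,9)[:,:400],zoom(T["frame"],a-25,b-20,45,50,9)[:450,:400]]))
E
```

```text
t 5.85 [ 0.5606 -0.2922  0.2052] [ 1.7999e+02  3.0000e-02 -1.0127e+02] F [-0.34 -0.55 -1.97] M [-0.023  0.04  -0.047] w 0.0477
j [ -9.9  17.4  -6.8  -0.  -65.9  88.6]
(array([ 0.002, -0.017,  0.105]), np.float64(-0.04546639629753694))
307 84
```

View pics/g5.png

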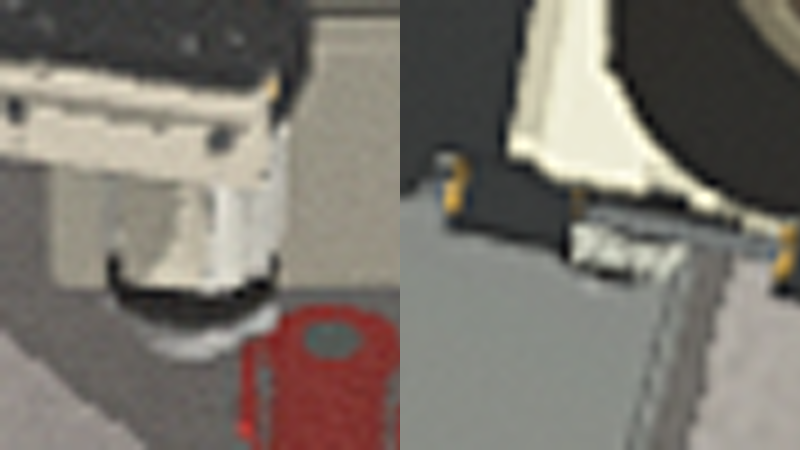

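```bash
python3 - <<'E'
from h import *
print(rel([.5606,-.2922,.2052],-101.27,[.5463,.184,.205],-117.4))
E
```

```text
(array([-9.284e+00,  2.142e+00,  4.000e-03]), 2.6883333333333326)
```

Request:
apply_moves:
  plan:
    - [255,[-0.5,0.12,0],0]
    - [255,[-0.88,0.2,0],0]
    - [255,[-0.95,0.22,0],0]
    - [255,[-0.95,0.22,0],0]
    - [255,[-0.95,0.22,0],0]
    - [255,[-0.95,0.22,0],0]
    - [255,[-0.95,0.22,0],0]
    - [255,[-0.95,0.22,0],0]
    - [255,[-0.9,0.21,0],0]
    - [255,[-0.8,0.18,0],0]
    - [255,[-0.5,0.08,0],0.9]

```text
time_s: 7.32
tcp_pos: [0.5473, 0.1848, 0.204]
eef_rot: [179.9, -0.1, -106.7]
contact_force: [0.5, -0.8, -1.6]
gripper_width: 0.0472
```

Request:
apply_moves:
  plan:
    - [255,[0,0,0],0.9]
    - [255,[0,0,0],0.89]
    - [255,[0,0,0],0]
    - [255,[0,0,0],0]

```text
time_s: 7.82
tcp_pos: [0.5479, 0.1829, 0.2047]
eef_rot: [180.0, -0.1, -117.3]
contact_force: [0.4, 0.8, -0.6]
gripper_width: 0.0475
```

```bash
cat > look.py <<'E'
from h import *
from plant import viewer
import sys
def look(name,w=55,h=60,s=7):
    d={n:viewer.capture(n) for n in("top","side")}; pickle.dump(d,open(name+".pkl","wb"))
    p=here()["tcp_pos"]; o=[]
    for n in("top","side"):
        u,v=(proj(d[n],[p[0],p[1],.14])-[w/2,h/2]).astype(int); print(n,u,v); o.append(zoom(d[n]["frame"],u,v,w,h,s))
    cv2.imwrite(f"pics/{name}.png",np.hstack(o))
E
python3 - <<'E'
from look import *
go([.5463,.184,.18],-117.4)
look("s1")
E
```

```text
t 7.83 [0.5479 0.1829 0.2047] [ 1.7996e+02 -7.0000e-02 -1.1729e+02] F [ 0.43  0.81 -0.6 ] M [ 0.043  0.025 -0.04 ] w 0.0475
j [ 37.8  12.4 -13.7  -0.  -64.   24.9]
(array([-0.006,  0.039,  0.493]), np.float64(0.017818821363685327))
top 199 178
side 293 228
```

View pics/s1.png

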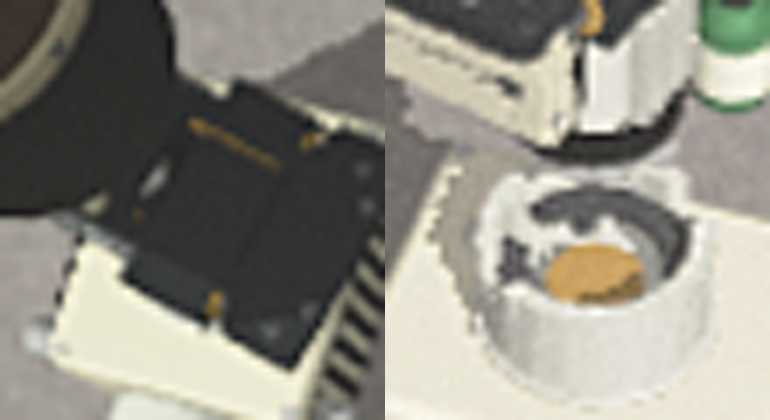

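```bash
cat >> h.py <<'E'
def circ(x,y,z,r):
    t=np.linspace(0,2*np.pi,80); return np.stack([x+r*np.cos(t),y+r*np.sin(t),0*t+z],1)
def slots(x,y,yaw,z=.123):
    a=np.radians(yaw);L=[]
    e=np.array([np.cos(a),np.sin(a)]);n=np.array([-e[1],e[0]])
    for s in(1,-1):
        L.append(np.array([[*(np.array([x,y])+s*e*l+n*w),z] for l,w in((.018,.0065),(.0255,.0065),(.0255,-.0065),(.018,-.0065))]))
    return L
def sock(x,y,yaw=-27.4): return [circ(x,y,.133,.033),circ(x,y,.133,.027),circ(x,y,.100,.033),circ(x,y,.123,.019)]+slots(x,y,yaw)
E
python3 - <<'E'
from h import *
d=pickle.load(open("s1.pkl","rb"));S=d["side"]; T=pickle.load(open("c0.pkl","rb"))["top"]
P=sock(.5463,.184)
p=[.5479,.1829,.2047-.038]
M=[circ(p[0],p[1],p[2]+.0175,.025),circ(p[0],p[1],p[2]+.001,.0175),circ(p[0],p[1],p[2]+.026,.025)]
cv2.imwrite("pics/s2.png",np.hstack([overlay(S,P+M,297,240,46,55,9),overlay(T,P,207,188,42,55,9)]))
E
```

```text
(no output)
```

View pics/s2.png

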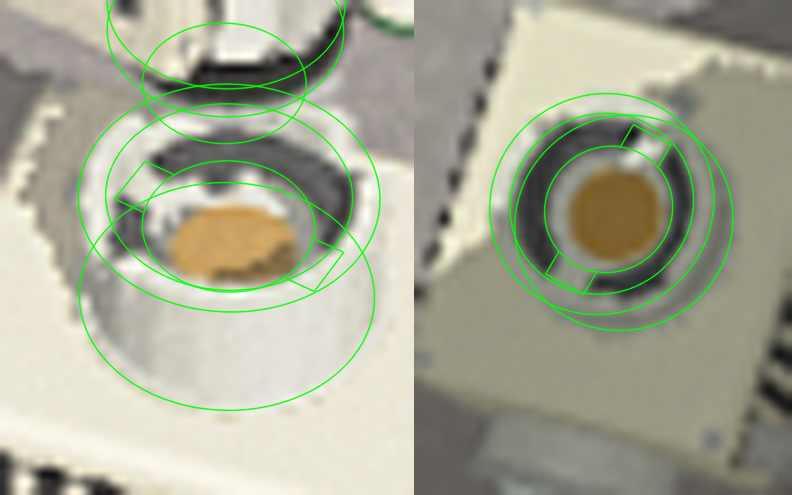

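```bash
python3 - <<'E'
from h import *
d=pickle.load(open("s1.pkl","rb"));S=d["side"]
p=[.5479,.1829,.2047-.038]
M=[circ(p[0],p[1],p[2]+.0175,.025),circ(p[0],p[1],p[2]+.001,.0175),circ(p[0],p[1],p[2]+.026,.025)]
im=overlay(S,[],300,235,40,40,14)
cv2.imwrite("pics/s3.png",im)
E
```

```text
(no output)
```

View pics/s3.png

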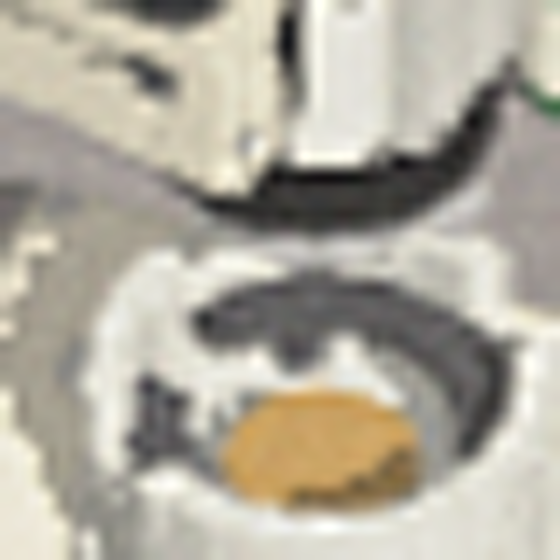

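```bash
python3 - <<'E'
from h import *
go([.5466,.184,.168],-117.4)
E
```

```text
t 7.92 [0.5481 0.1829 0.2051] [ 1.7998e+02 -3.0000e-02 -1.1733e+02] F [-0.22 -0.29 -1.3 ] M [-0.043  0.026 -0.015] w 0.0474
j [ 37.8  12.3 -13.7  -0.  -64.   24.8]
(array([-0.006,  0.036,  0.741]), np.float64(0.010855970699623185))
```

Request:
apply_moves:
  plan:
    - [255,[0,0.035,0.1],0]
    - [255,[0,0,0.2],0]
    - [255,[0,0,0.2],0]
    - [255,[0,0,0.15],0]
    - [255,[0,0,0.08],0]
    - [255,[0,0,0],0]
    - [255,[0,0,0],0]

```text
time_s: 8.8
tcp_pos: [0.5468, 0.184, 0.1692]
eef_rot: [-180.0, 0.0, -117.4]
contact_force: [0.8, 1.7, -1.4]
gripper_width: 0.0477
```

```bash
python3 - <<'E'
from look import *
go([.5466,.184,.168],-117.4)
look("s4",45,45,8)
E
```

```text
t 8.8 [0.5468 0.184  0.1692] [-1.7998e+02  2.0000e-02 -1.1739e+02] F [ 0.76  1.71 -1.35] M [ 0.    -0.025  0.023] w 0.0477
j [ 38.   13.9 -16.6   0.  -59.4  24.6]
(array([0.002, 0.003, 0.023]), np.float64(0.0018539563606481124))
top 204 186
side 299 236
```

View pics/s4.png

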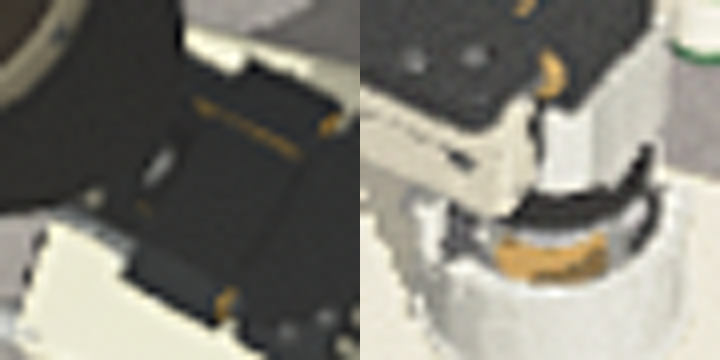

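Request:
apply_moves:
  plan:
    - [255,[0,0,0.04],0]
    - [255,[0,0,0.04],0]
    - [255,[0,0,0.03],0]
    - [255,[0,0,0],0]

```text
time_s: 9.4
tcp_pos: [0.5465, 0.1838, 0.1632]
eef_rot: [180.0, -0.0, -117.4]
contact_force: [0.2, 0.5, -1.5]
gripper_width: 0.0474
```

Request:
apply_moves:
  plan:
    - [255,[0,0,0.02],0]
    - [255,[0,0,0.02],0]
    - [255,[0,0,0],0]

```text
time_s: 9.78
tcp_pos: [0.5465, 0.1839, 0.1613]
eef_rot: [180.0, -0.0, -117.4]
contact_force: [-0.3, -0.6, -1.7]
gripper_width: 0.0476
```

Request:
apply_moves:
  plan:
    - [255,[0,0,0.02],0]
    - [255,[0,0,0.02],0]
    - [255,[0,0,0],0]

```text
time_s: 10.15
tcp_pos: [0.5466, 0.1839, 0.1593]
eef_rot: [180.0, -0.0, -117.4]
contact_force: [-0.2, 0.5, -2.2]
gripper_width: 0.0474
```

```bash
python3 - <<'E'
from look import *
go([.5466,.184,.155],-117.4)
E
```

```text
t 10.15 [0.5466 0.1839 0.1593] [ 1.800e+02 -1.000e-02 -1.174e+02] F [-0.18  0.48 -2.2 ] M [ 0.032 -0.053 -0.017] w 0.0474
j [ 38.   14.4 -17.4  -0.  -58.2  24.6]
(array([-0.003,  0.   ,  0.085]), np.float64(-0.0004390222291874579))
```

Request:
apply_moves:
  plan:
    - [255,[0,0,0.02],0]
    - [255,[0,0,0.02],0]
    - [255,[0,0,0],0]

```text
time_s: 10.52
tcp_pos: [0.5465, 0.1839, 0.1573]
eef_rot: [180.0, -0.0, -117.4]
contact_force: [0.5, -0.7, -1.5]
gripper_width: 0.0477
```

Request:
apply_moves:
  plan:
    - [255,[0,0,0.02],0]
    - [255,[0,0,0.02],0]
    - [255,[0,0,0],0]

```text
time_s: 10.9
tcp_pos: [0.5465, 0.1839, 0.1552]
eef_rot: [180.0, -0.0, -117.4]
contact_force: [-0.6, -0.2, -1.1]
gripper_width: 0.0476
```

```bash
python3 - <<'E'
from look import *
go([.5466,.184,.155],-117.4)
E
```

```text
t 10.9 [0.5465 0.1839 0.1552] [ 1.7999e+02 -1.0000e-02 -1.1740e+02] F [-0.56 -0.18 -1.08] M [-0.002  0.026  0.029] w 0.0476
j [ 38.   14.6 -17.7  -0.  -57.7  24.6]
(array([-0.003,  0.   ,  0.005]), np.float64(-0.00020494272381673304))
```

Request:
apply_moves:
  plan:
    - [255,[0,0,0.02],0]
    - [255,[0,0,0],0]
    - [255,[0,0,0],0]

```text
time_s: 11.28
tcp_pos: [0.5466, 0.1839, 0.1544]
eef_rot: [-180.0, 0.0, -117.4]
contact_force: [0.1, 0.5, -1.7]
gripper_width: 0.0475
```

Request:
apply_moves:
  plan:
    - [255,[0,0,0.02],0]
    - [255,[0,0,0],0]
    - [255,[0,0,0],0]

```text
time_s: 11.65
tcp_pos: [0.5466, 0.1839, 0.1533]
eef_rot: [180.0, -0.0, -117.4]
contact_force: [-0.4, -0.3, -0.9]
gripper_width: 0.0475
```

Request:
apply_moves:
  plan:
    - [255,[0,0,0.02],0]
    - [255,[0,0,0],0]
    - [255,[0,0,0],0]

```text
time_s: 12.02
tcp_pos: [0.5466, 0.1839, 0.1524]
eef_rot: [-180.0, -0.0, -117.4]
contact_force: [-0.1, 0.3, -1.5]
gripper_width: 0.0473
```

```bash
python3 - <<'E'
from look import *
go([.5466,.184,.155],-117.4)
look("s5",45,45,8)
E
```

```text
t 12.03 [0.5466 0.1839 0.1524] [-180.    -0.  -117.4] F [-0.1   0.32 -1.48] M [ 0.005  0.047 -0.013] w 0.0473
j [ 38.   14.8 -17.9   0.  -57.4  24.6]
(array([-0.001,  0.001, -0.053]), np.float64(0.0007268193180133645))
top 204 187
side 299 236
```

View pics/s5.png

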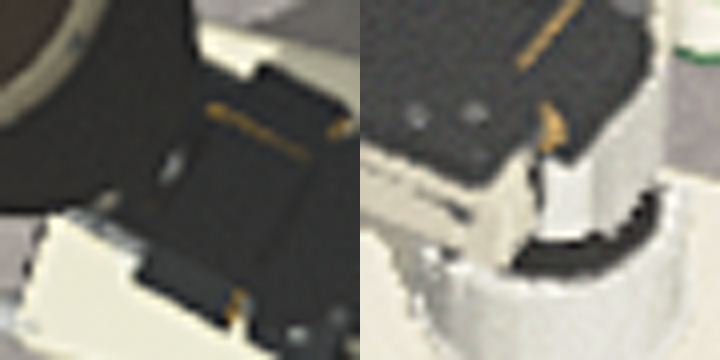

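Request:
apply_moves:
  plan:
    - [255,[0,0,0.02],0]
    - [255,[0,0,0],0]
    - [255,[0,0,0],0]

```text
time_s: 12.5
tcp_pos: [0.5466, 0.1839, 0.1513]
eef_rot: [180.0, -0.0, -117.4]
contact_force: [0.9, 0.6, -2.4]
gripper_width: 0.0477
```

Request:
apply_moves:
  plan:
    - [255,[0,0,0.02],0]
    - [255,[0,0,0],0]
    - [255,[0,0,0],0]

```text
time_s: 12.88
tcp_pos: [0.5466, 0.1839, 0.1504]
eef_rot: [-180.0, -0.0, -117.4]
contact_force: [-0.1, 0.1, -1.6]
gripper_width: 0.0472
```

Request:
apply_moves:
  plan:
    - [255,[0,0,0.02],0]
    - [255,[0,0,0],0]
    - [255,[0,0,0],0]

```text
time_s: 13.25
tcp_pos: [0.5467, 0.1839, 0.1494]
eef_rot: [-180.0, 0.0, -117.4]
contact_force: [-0.0, -0.7, -0.7]
gripper_width: 0.0475
```

```bash
python3 - <<'E'
from look import *
go([.5466,.184,.145],-117.4)
E
```

```text
t 13.25 [0.5467 0.1839 0.1494] [-1.7999e+02  1.0000e-02 -1.1740e+02] F [-0.04 -0.69 -0.73] M [ 0.025 -0.019 -0.031] w 0.0475
j [ 38.   14.9 -18.1   0.  -57.   24.6]
(array([-0.   ,  0.002,  0.089]), np.float64(0.0006932933829186064))
```

Request:
apply_moves:
  plan:
    - [255,[0,0,0.02],0]
    - [255,[0,0,0],0]
    - [255,[0,0,0],0]

```text
time_s: 13.62
tcp_pos: [0.5467, 0.184, 0.1485]
eef_rot: [-180.0, 0.0, -117.4]
contact_force: [-0.4, -0.0, 0.0]
gripper_width: 0.0474
```

Request:
apply_moves:
  plan:
    - [255,[0,0,0.02],0]
    - [255,[0,0,0],0]
    - [255,[0,0,0],0]

```text
time_s: 14.0
tcp_pos: [0.5467, 0.184, 0.1475]
eef_rot: [-180.0, 0.0, -117.4]
contact_force: [-0.3, -0.3, 0.8]
gripper_width: 0.0474
```

Request:
apply_moves:
  plan:
    - [255,[0,0,0.02],0]
    - [255,[0,0,0],0]
    - [255,[0,0,0],0]

```text
time_s: 14.38
tcp_pos: [0.5467, 0.184, 0.1465]
eef_rot: [-180.0, 0.0, -117.4]
contact_force: [0.0, 0.4, 1.7]
gripper_width: 0.0476
```

```bash
python3 - <<'E'
from look import *
go([.5466,.184,.145],-117.4)
look("s6",45,45,8)
E
```

```text
t 14.38 [0.5467 0.184  0.1465] [-1.7999e+02  1.0000e-02 -1.1740e+02] F [0.05 0.37 1.72] M [ 0.011 -0.006  0.011] w 0.0476
j [ 38.   15.1 -18.3   0.  -56.6  24.6]
(array([0.   , 0.002, 0.03 ]), np.float64(0.0006286285232353824))
top 204 186
side 299 236
```

View pics/s6.png

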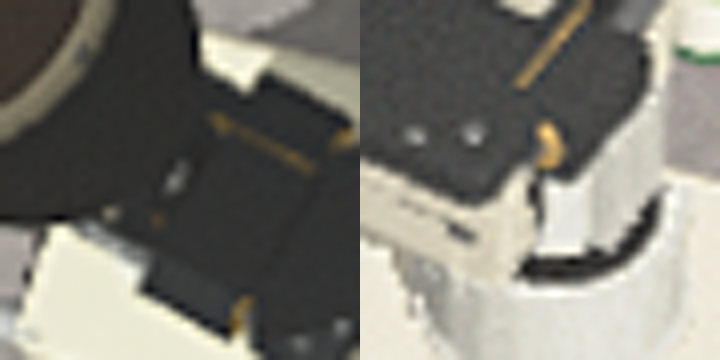

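The spring contact is engaged at 1 N/mm from TCP z of about 0.150, so turning is possible at about 0.1427–0.1442. I'll press on to about 0.1435.

Request:
apply_moves:
  plan:
    - [255,[0,0,0.02],0]
    - [255,[0,0,0.01],0]
    - [255,[0,0,0],0]
    - [255,[0,0,0],0]

```text
time_s: 14.98
tcp_pos: [0.5467, 0.184, 0.145]
eef_rot: [-180.0, 0.0, -117.4]
contact_force: [0.7, -0.8, 3.2]
gripper_width: 0.0479
```

Request:
apply_moves:
  plan:
    - [255,[0,0,0.02],0]
    - [255,[0,0,0.008],0]
    - [255,[0,0,0],0]
    - [255,[0,0,0],0]

```text
time_s: 15.48
tcp_pos: [0.5467, 0.184, 0.1436]
eef_rot: [-180.0, 0.0, -117.4]
contact_force: [0.6, 0.8, 4.5]
gripper_width: 0.0481
```

```bash
python3 - <<'E'
from look import *
go([.5466,.184,.1435],-117.4)
E
```

```text
t 15.47 [0.5467 0.184  0.1436] [-1.7999e+02  1.0000e-02 -1.1739e+02] F [0.61 0.8  4.51] M [ 0.047  0.091 -0.012] w 0.0481
j [ 38.   15.3 -18.5   0.  -56.2  24.6]
(array([0.   , 0.002, 0.002]), np.float64(0.0009677446732041517))
```

Request:
apply_moves:
  plan:
    - [255,[0,0,0.008],0]
    - [255,[0,0,0],0.4]
    - [255,[0,0,0],0.4]
    - [255,[0,0,0],0.4]
    - [255,[0,0,0],0]
    - [255,[0,0,0],0]

```text
time_s: 16.23
tcp_pos: [0.5467, 0.1841, 0.1432]
eef_rot: [-180.0, 0.0, -124.6]
contact_force: [0.1, 0.3, 4.7]
gripper_width: 0.0477
```

```bash
python3 - <<'E'
from look import *
go([.5466,.184,.1435],-152.4)
E
```

```text
t 16.23 [0.5467 0.1841 0.1432] [-1.800e+02  2.000e-02 -1.246e+02] F [0.08 0.32 4.73] M [ 0.22   0.104 -0.018] w 0.0477
j [ 38.   15.3 -18.5  -0.  -56.2  17.4]
(array([ 0.002,  0.   , -0.006]), np.float64(4.633892743232963))
```

Request:
apply_moves:
  plan:
    - [255,[0,0,0],0.4]
    - [255,[0,0,0],0.4]
    - [255,[0,0,0],0.4]
    - [255,[0,0,0],0]

```text
time_s: 16.73
tcp_pos: [0.5467, 0.1841, 0.1432]
eef_rot: [-180.0, 0.0, -131.8]
contact_force: [-0.5, 0.2, 5.1]
gripper_width: 0.0473
```

```bash
python3 - <<'E'
from look import *
go([.5466,.184,.1435],-152.4)
look("s7",45,45,8)
E
```

```text
t 16.73 [0.5467 0.1841 0.1432] [-1.8000e+02  3.0000e-02 -1.3183e+02] F [-0.46  0.19  5.1 ] M [0.244 0.169 0.016] w 0.0473
j [ 38.   15.3 -18.5  -0.  -56.2  10.1]
(array([ 0.004, -0.   , -0.006]), np.float64(3.4289854319483672))
top 204 186
side 299 236
```

View pics/s7.png

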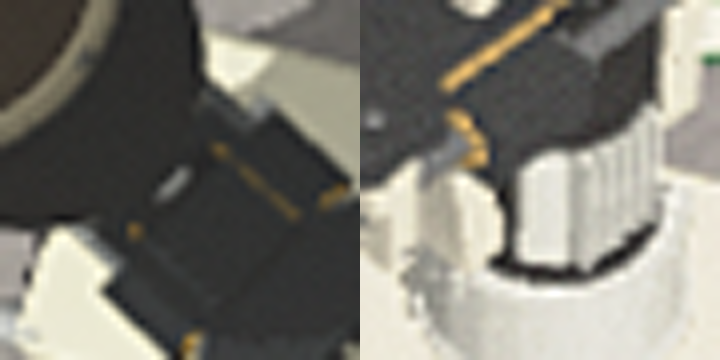

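Request:
apply_moves:
  plan:
    - [255,[0,0,0],0.4]
    - [255,[0,0,0],0.4]
    - [255,[0,0,0],0.4]
    - [255,[0,0,0],0.4]
    - [255,[0,0,0],0]

```text
time_s: 17.45
tcp_pos: [0.5468, 0.1842, 0.1432]
eef_rot: [180.0, 0.0, -141.4]
contact_force: [-0.1, 0.5, 5.1]
gripper_width: 0.0474
```

```bash
python3 - <<'E'
from look import *
go([.5466,.184,.1435],-152.4)
E
```

```text
t 17.45 [0.5468 0.1842 0.1432] [ 1.8000e+02  3.0000e-02 -1.4143e+02] F [-0.07  0.46  5.07] M [ 0.315  0.043 -0.019] w 0.0474
j [ 38.   15.3 -18.5  -0.  -56.2   0.5]
(array([ 0.005, -0.   , -0.006]), np.float64(1.8290094662565604))
```

Request:
apply_moves:
  plan:
    - [255,[0,0,0],0.3]
    - [255,[0,0,0],0.3]
    - [255,[0,0,0],0.3]
    - [255,[0,0,0],0.3]
    - [255,[0,0,0],0]

```text
time_s: 18.08
tcp_pos: [0.5468, 0.1842, 0.1432]
eef_rot: [180.0, 0.0, -148.6]
contact_force: [-1.2, 0.6, 4.2]
gripper_width: 0.0474
```

```bash
python3 - <<'E'
from look import *
go([.5466,.184,.1435],-152.4)
E
```

```text
t 18.07 [0.5468 0.1842 0.1432] [ 1.7999e+02  4.0000e-02 -1.4861e+02] F [-1.22  0.62  4.24] M [ 0.335 -0.013  0.047] w 0.0474
j [ 38.   15.3 -18.5  -0.  -56.2  -6.6]
(array([ 0.006, -0.002, -0.005]), np.float64(0.6308686833052709))
```

Request:
apply_moves:
  plan:
    - [255,[0,0,0],0.2]
    - [255,[0,0,0],0.2]
    - [255,[0,0,0],0]

```text
time_s: 18.45
tcp_pos: [0.5469, 0.1842, 0.1433]
eef_rot: [180.0, 0.0, -151.0]
contact_force: [0.8, 0.4, 4.8]
gripper_width: 0.0477
```

```bash
python3 - <<'E'
from look import *
go([.5466,.184,.1435],-152.4)
E
```

```text
t 18.45 [0.5469 0.1842 0.1433] [ 1.7999e+02  5.0000e-02 -1.5101e+02] F [0.78 0.44 4.81] M [ 0.371 -0.04   0.023] w 0.0477
j [ 38.   15.3 -18.5  -0.  -56.2  -9. ]
(array([ 0.007, -0.001, -0.005]), np.float64(0.23222256301354113))
```

Request:
apply_moves:
  plan:
    - [255,[0,0,0],0.2]
    - [255,[0,0,0],0.2]
    - [255,[0,0,0],0]

```text
time_s: 18.82
tcp_pos: [0.5465, 0.184, 0.1432]
eef_rot: [180.0, 0.0, -153.4]
contact_force: [-0.8, -0.0, 5.3]
gripper_width: 0.0473
```

```bash
python3 - <<'E'
from look import *
go([.5466,.184,.1435],-152.4)
E
```

```text
t 18.82 [0.5465 0.184  0.1432] [ 180.      0.   -153.38] F [-0.75 -0.04  5.34] M [0.233 0.48  0.237] w 0.0473
j [ 38.   15.3 -18.5  -0.  -56.2 -11.4]
(array([-0.002, -0.002, -0.006]), np.float64(-0.1635644044659775))
```

Request:
apply_moves:
  plan:
    - [255,[0,0,0],0.15]
    - [255,[0,0,0],0]
    - [255,[0,0,0],0]

```text
time_s: 19.2
tcp_pos: [0.5465, 0.184, 0.1432]
eef_rot: [-180.0, -0.0, -154.2]
contact_force: [-2.3, 0.2, 6.7]
gripper_width: 0.0474
```

```bash
python3 - <<'E'
from look import *
go([.5466,.184,.1435],-152.4)
look("s8",45,45,8)
E
```

```text
t 19.2 [0.5465 0.184  0.1432] [-180.     -0.   -154.24] F [-2.33  0.22  6.7 ] M [0.244 0.572 0.476] w 0.0474
j [ 38.   15.3 -18.5   0.  -56.2 -12.3]
(array([-0.002, -0.002, -0.006]), np.float64(-0.30655712131608936))
top 204 187
side 299 236
```

View pics/s8.png

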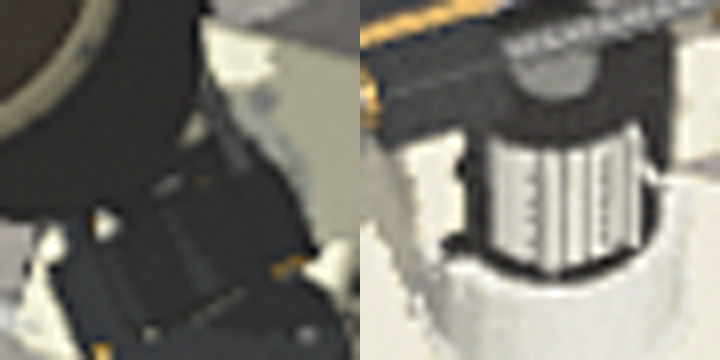

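Moment at the stop rose from 0.02 to 0.24 to 0.48 N m, so the stop is reached. I'll ease the wind-up, then release.

Request:
apply_moves:
  plan:
    - [255,[0,0,0],-0.15]
    - [255,[0,0,-0.008],0]
    - [255,[0,0,0],0]
    - [110,[0,0,0],0]
    - [100,[0,0,0],0]
    - [90,[0,0,0],0]
    - [75,[0,0,0],0]
    - [50,[0,0,0],0]
    - [0,[0,0,0],0]
    - [0,[0,0,0],0]
    - [0,[0,0,0],0]

```text
time_s: 20.68
tcp_pos: [0.5466, 0.1839, 0.1435]
eef_rot: [-180.0, 0.0, -153.4]
contact_force: [0.4, 0.6, -0.6]
gripper_width: 0.087
```

```bash
python3 - <<'E'
from look import *
go([.5466,.184,.1435],-152.4)
look("s9",45,45,8)
E
```

```text
t 20.68 [0.5466 0.1839 0.1435] [-180.     0.  -153.4] F [ 0.43  0.63 -0.6 ] M [ 0.106 -0.01  -0.01 ] w 0.087
j [ 38.   15.3 -18.5   0.  -56.2 -11.4]
(array([-0.001,  0.001, -0.   ]), np.float64(-0.16613124053520778))
top 204 187
side 299 236
```

View pics/s9.png

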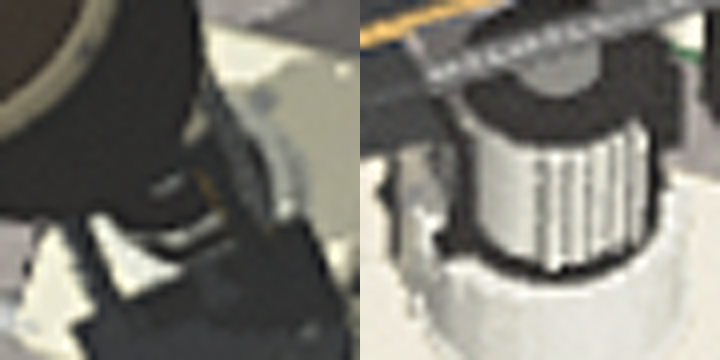

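Released with the module seated; the arm goes straight up and clear so I can check the tabs.

Request:
apply_moves:
  plan:
    - [0,[0,0,-0.3],0]
    - [0,[0,0,-0.6],0]
    - [0,[0,0,-0.9],0]
    - [0,[0,0,-0.9],0]
    - [0,[0.9,0,-0.4],0]
    - [0,[0.9,0.5,0],0]
    - [0,[0.9,0.5,0],0]
    - [0,[0.9,0.5,0],0]
    - [0,[0.9,0.5,0],0]
    - [0,[0,0,0],0]
    - [0,[0,0,0],0]

```text
time_s: 22.15
tcp_pos: [0.3008, 0.173, 0.2996]
eef_rot: [179.9, 0.1, -153.3]
contact_force: [1.5, 0.3, 0.5]
gripper_width: 0.0878
```

```bash
python3 - <<'E'
from look import *
go([.5466,.184,.2],-152.4)
d={n:viewer.capture(n) for n in("top","side")}; pickle.dump(d,open("e.pkl","wb"))
cv2.imwrite("pics/e0.png",cv2.resize(d["top"]["frame"],None,fx=1.2,fy=1.2))
for n,w in(("top",(202,180)),("side",(297,230))):
    cv2.imwrite(f"pics/e_{n}.png",0+zoom(d[n]["frame"],*w,50,60,8))
cv2.imwrite("pics/e1.png",np.hstack([cv2.imread("pics/e_top.png"),cv2.imread("pics/e_side.png")]))
P=module_pts(.5466,.184,.107,-62.4)+[]
P2=module_pts(.5466,.184,.107,-62.4,.0255)[3:]
def dbl(c,w):
    im=overlay(c,P,*w,50,60,8); return im
cv2.imwrite("pics/e2.png",np.hstack([dbl(d["top"],(202,180)),dbl(d["side"],(297,230))]))
E
```

```text
t 22.15 [0.3008 0.173  0.2996] [ 1.7993e+02  1.3000e-01 -1.5331e+02] F [1.5  0.35 0.48] M [ 0.033 -0.056 -0.014] w 0.0878
j [ 63.5 -15.9 -28.3   0.  -77.4 -36.8]
(array([-4.492, -2.011,  1.993]), np.float64(-0.1513033194100378))
```

View pics/e1.png

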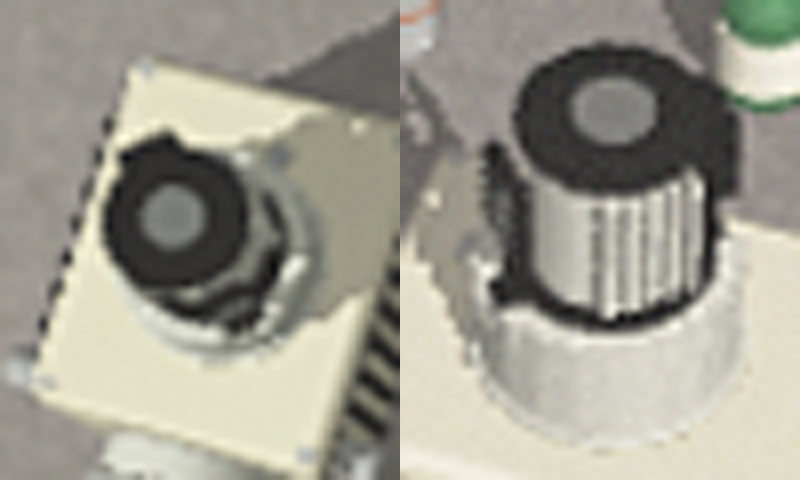

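View pics/e2.png

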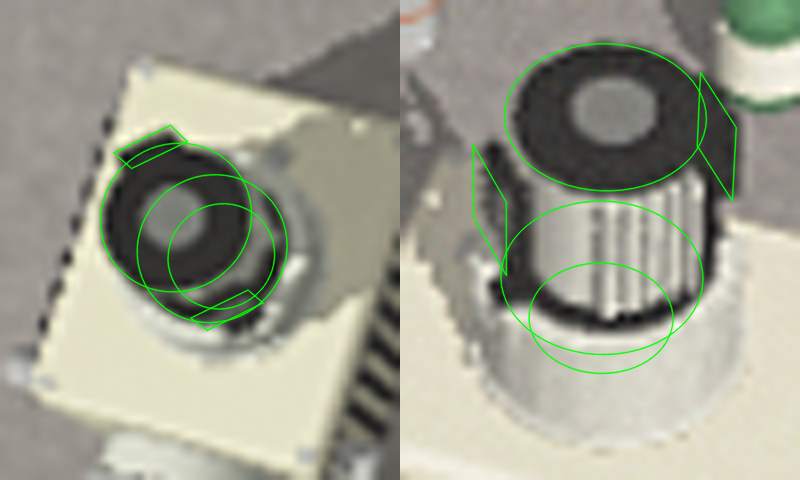

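View pics/e0.png

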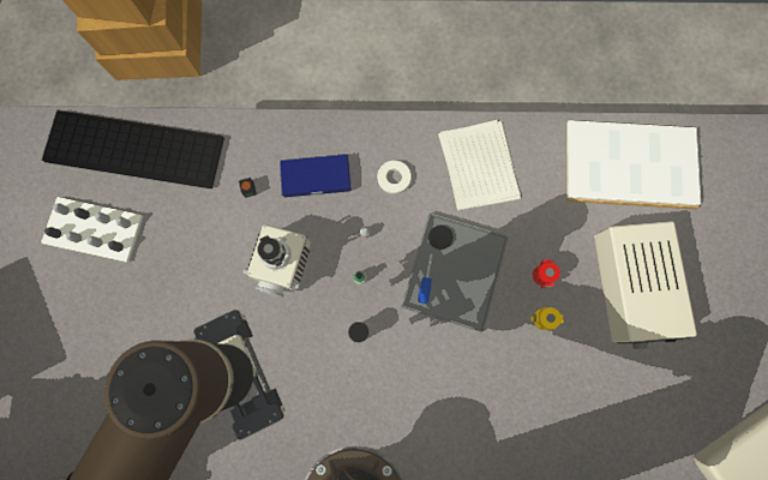

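```bash
python3 - <<'E'
from h import *
d=pickle.load(open("e.pkl","rb"));S=d["side"]
o=[]
for out in(.030,.0255):
    o.append(overlay(S,module_pts(.5455,.1835,.107,-62.6,out)[3:]+module_pts(.5455,.1835,.107,-62.6)[:1],303,232,40,42,10))
cv2.imwrite("pics/e3.png",np.hstack(o))
E
```

```text
(no output)
```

View pics/e3.png

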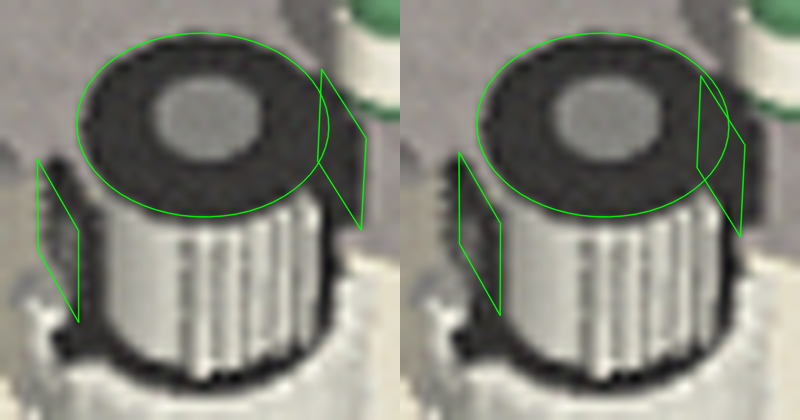

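The overlay at 30 mm fits both pads: right edge 366 px, left about 40 px. At 25.5 mm both are off by about 20 px. The lid is level, and a dark tooth sits in the collar notch at crop (70,340). The bystanders look unmoved in the top view, so I'll hand in.

```bash
python3 -c "
from plant import close_job
print(close_job())"
```

```text
the job is handed in; nothing more can be done
None
```

The LED lamp module is in the socket, turned clockwise to its stop and released with both tabs sprung out. I handed the job in at about 22 s of the 67 s allowed.

**What I did**
- I squeezed the tabs with 40 N and lifted the module from the tray.
- I lined the lugs up with the slots as seen from above. They dropped in without touching the flange, so I did not have to feel for the slots.
- I pressed about 6.6 mm into the spring contact, with the force on the tool staying under 7 N.
- Still squeezing, I turned it clockwise about 36°. The moment stayed under 0.05 N m until the stop, then rose to 0.24 and 0.48 N m. The last figure is from a deliberate push of about 1° to confirm the stop.
- I eased that back, let go and moved the arm clear.

**Last checks**
- In the side view both pads match the fully-out position and not the squeezed one. One tooth shows in its notch; the other notch is out of view.
- The lid looks level and the module sits at the expected height.
- The other objects look unmoved in the top view, judged by eye.

**What disagreed**
- The gripper read 47.5 mm while squeezing, where 51 mm was expected. The teeth still went into the collar freely, so I took it as a reading offset or give in the pads.
- The two cameras differ by 1–3 mm, so the "fully out" check is good to about 1 mm.

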